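Tip the glove box down into its taped place

ROBOT

A 6-joint arm with a two-finger parallel gripper is mounted at the origin on the work surface. World frame = base frame: x ahead of the robot, y to its left, z up, the work surface at z = 0. Lengths are in m, angles in degrees, forces in N, time in s.
With the tool pointing down it reaches from about 0.4 to 0.825 m from the base axis. Payload 7 kg.
Tool frame: the origin (TCP) lies on the centre line of the jaws, within the pads' length; the fingertips stand 11 mm ahead of it and the grasp point (between the pads) lies 8 mm behind it; z points along the fingers, y is the line along which they close (so a half turn about z gives the same grasp; the last joint's range is limited). The gripper opens to 88 mm and grips with 3 to 60 N. Pads are 19 mm wide; open, the fingers measure 130 mm over their backs; the gripper's body (78 mm by 193 mm) begins 47 mm behind the grasp point.
Start: joints at [91.392, 20.546, 0.682, 0, -70.136, -16.507], TCP at [0.176, 0.652, 0.238] pointing down, gripper open.
Joint ranges: [-176.03, 176.03], [-82.01, 121.73], [-58.28, 71.71], [-173.87, 95.51], [-174.79, -0.11], [-173.66, 173.66]. Speed limits (degrees/s): [136.94, 136.94, 172.46, 180, 180, 180].

INTERFACE

Orientations are given as [roll, pitch, yaw] about the fixed x, y, z axes, in that order (R = Rz(yaw) Ry(pitch) Rx(roll)).
In Python, from plant import r, capture, camera_model, job gives the robot as it stands.
- The arm moves only by the tool drive_tool, never from a script. Its argument "increments" is a list that holds one entry, the list of rows, each a list of 5 numbers: the gripper's target within -1 to 1 (fully open at 1, half-way at 0, shut at -1), then the shift along the tool's x, y, z scaled (see below), then the turn about the tool's z scaled (see below). In form: [[[gripper, tx, ty, tz, roll], ...]]. A call has 1 to 5 rows; each row is the pose to reach, as a shift and turn from the pose commanded when the call began, along the tool's axes at that moment, turning the shorter way round; what a row does not reach only later rows make up. The controller multiplies each number of a shift by 120 mm and each number of a turn by 360 degrees. A row lasts 1/8 s, in which the tool goes at most 62.5 mm and 10.7 degrees, less where a joint would pass 70% of its speed; a pose out of reach is approached as far as the arm can. A call with a number of a shift or a turn outside -1 to 1 is refused whole. A call with a gripper value outside its range is refused whole. The fingers move at their own pace and stop on an object; "squeeze" is the grip in N (left out, the last holds). Time passes only in rows, so rows that repeat a pose let the fingers close. It gives the time, the measured TCP pose, the force, the opening and the grip force at its end, in the units of the state.
- r.get_state(): the state, without advancing time (a new reading comes with each control period).
- capture(name): name is "scene" or "top" or "wrist"; returns the picture (480x640x3 uint8, red, green, blue); there is no depth.
- camera_model(name): a dict with "camera_matrix" (3x3 intrinsics, pixels), "rvec" (rotation vector, rad) and "tvec" (3), from world to camera coordinates, as OpenCV has them. Camera axes: x right, y down, z forward; pixel columns grow to the right and rows downward; lengths in m; the calibration is good to about 2 mm. The wrist camera is an equidistant fisheye: a pixel r from the principal point sees the ray r / f radians off the axis. A picture is of the moment at which its call begins: read the wrist's pose just before it. camera_model takes no time and is no camera call; for the wrist camera it gives the pose at the moment of the call.
- job.close_job(): hands the job in; it is judged then, once.
The state is a dict: "time_s": time; "joints": joint angles; "qd": joint speeds; "joint_torque": joint torques, N m; "tcp_pos": TCP position; "eef_rot": TCP orientation; "contact_force": force on the tool from outside, world axes, zero at the start; "moment": the same for the moment, N m; "gripper_width": finger opening in m; "gripper_force": force on a finger pad.
Only numpy, scipy, OpenCV 4.12 (cv2) and the standard library are available. Lean on these libraries where they do the work, as an engineer would, in place of code of your own. Each camera call takes 0.05 s, during which the arm holds its last target. There are 200 camera calls.

TASK

The new glove box has been left standing on end beside its taped place on the table. Push it over so that it falls flat into the grey outline with its opening up, and nudge it along if need be until it lies wholly inside the tape. Only push it, never pinch, lift or carry it or hit it hard, and leave everything else standing where it is.

Things in the scene. Friction and masses are not known exactly. Their poses are not given: they have to be found in the camera images.
- glovebox: white glove carton, 240 mm long, 125 wide, 75 thick, about 0.45 kg, rigid, standing on end at the start. Origin at the centre of the end it stands on; z along its length (up while it stands); x through its thickness, from the broad face with the dark oval opening (x = -37.5 mm) to the plain back (+37.5); y across. While it stands, its back looks towards the outline
- glovebox_opening (a point): middle of the glove box's broad face with the dark oval opening, half-way along its length; 120 mm above the table while the box stands, 75 mm when it lies with the opening up
- glovebox_mid (a point): the very middle of the glove box; 120 mm above the table while it stands, 37.5 mm when it lies flat
- glovebox_foot_left (a point): corner of the glove box's back (the broad face opposite the opening, which lies on the table once the box is down): at the end it stands on, on the +y side
- glovebox_foot_right (a point): corner of the glove box's back (the broad face opposite the opening, which lies on the table once the box is down): at the end it stands on, on the -y side
- glovebox_head_left (a point): corner of the glove box's back (the broad face opposite the opening, which lies on the table once the box is down): at the other end (240 mm up while it stands), on the +y side
- glovebox_head_right (a point): corner of the glove box's back (the broad face opposite the opening, which lies on the table once the box is down): at the other end (240 mm up while it stands), on the -y side
- outline: rectangle of thin grey tape flat on the table, the glove box's place: clear inside 290 x 170 mm, tape 20 mm wide. Origin at its centre; x along its length, away from the end by which the box stands; y across. The standing box's middle is 150 to 220 mm from the origin towards -x, in line and square with it to 12 mm and 0.1 rad; the table behind it is clear for 150 mm
- table: the white work table, level top at z = 0; origin not of interest
- can_a: bystander, loose: slim drinks can, 57 mm across, 145 mm tall, standing; origin at the centre of its underside
- can_b: bystander, loose: a second, identical drinks can, 57 mm across, 145 mm tall, standing; origin at the centre of its underside
- cup: bystander, loose: black paper takeaway cup, 81 mm across the rim, 92 mm tall, standing; origin at the centre of its underside
- tub: bystander, loose: white paper tub, 108 mm across the rim, 100 mm tall, standing; origin at the centre of its underside
- pocket_scale: bystander, loose: pocket scale, 120 x 64 x 21 mm, lying; origin at the centre of its underside, x along its length
- filter_box: bystander, loose: small brown carton of filter papers, 52 x 85 x 125 mm tall, standing (not the glove box: half as tall, no opening); origin at the centre of its underside
- marker: bystander, loose: fat marker pen, 95 mm long, 19 mm thick, lying; origin under its middle, x along it
Not all that is in view belongs to the job. Leave any blue or orange look-alike of the glovebox alone.

How it is judged (in metres and radians):
On the way:
1. the glove box has been pushed over and lies flat on its back, opening up (angle between glovebox's own z axis and vertical between 1.5 and 1.64 rad and height (world z) of glovebox_opening between 0.068 and 0.082 m), for 0.2 s.
At the end, for the whole second after the job is handed in: The glove box lies at rest flat on its back on the table (within 4 degrees), opening up, with all four corners inside the taped outline; a corner may overlap the tape by up to half its 20 mm width (all of step 1 and x of glovebox_foot_left in the frame of outline between -0.155 and 0.155 m and y of glovebox_foot_left in the frame of outline between -0.095 and 0.095 m and x of glovebox_foot_right in the frame of outline between -0.155 and 0.155 m and y of glovebox_foot_right in the frame of outline between -0.095 and 0.095 m and x of glovebox_head_left in the frame of outline between -0.155 and 0.155 m and y of glovebox_head_left in the frame of outline between -0.095 and 0.095 m and x of glovebox_head_right in the frame of outline between -0.155 and 0.155 m and y of glovebox_head_right in the frame of outline between -0.095 and 0.095 m and linear speed of glovebox below 0.01 m/s and angular speed of glovebox below 0.05 rad/s); the robot touches nothing.
It fails at once if the glove box is lifted (its middle rises more than 20 mm above where it stood) (height (world z) of glovebox_mid above 0.14 m).
It fails at once if the glove box is carried: the fingers bear it clear of the table (contact force between the fingers and glovebox above 0.5 N and contact force between glovebox and table below 0.02 N).
It fails at once if the glove box is pinched or struck hard (more than 20 N from the fingers) (contact force between the fingers and glovebox above 20 N).
It fails at once if another thing on the table is shifted by more than 15 mm or knocked over (distance of any of can_a, can_b, cup, tub, pocket_scale, filter_box, marker from where it was at the start of the episode above 0.015 m or angle between any of can_a, can_b, cup, tub, pocket_scale, filter_box, marker's own z axis and vertical above 0.35 rad).
It also fails if it takes over 42 s, if anything falls off the work surface, if the arm or the gripper's body presses on something with over 40 N, if the wrist force passes 120 N, or if a joint passes its speed limit or range.

## Working session

There is one attempt and no reset: what is moved stays moved. The work goes in short steps, Python scripts to look and compute and a tool call to move; the robot and the scene stay as the last step left them, time stands still between calls to the robot, and variables do not carry over. Pictures are saved under pics/ and viewed, at most 10 in all, crops included, and the job is handed in when it is done.

Besides the shell and the picture viewer there is one more tool, called after "Emit:" by a JSON object that holds its "fn" and its "kwargs". drive_tool: Moves the arm, as the interface text tells. Its arguments: {"type":"object","properties":{"increments":{"type":"array"},"squeeze":{"type":"number"}},"required":["increments"]}

```bash
mkdir -p pics; ls; python3 - <<'E'
from plant import r,capture,camera_model,job
import cv2
print(r.get_state())
for n in("scene","top"):
    im=capture(n); cv2.imwrite(f"pics/{n}0.png",im[:,:,::-1]); print(n,camera_model(n))
E
```

```text
pics
{'time_s': 0.0, 'joints': array([ 9.13944331e+01,  2.05913057e+01,  6.32643246e-01, -2.08456533e-02,
       -7.01347030e+01, -1.65062798e+01]), 'qd': array([-0.00320317,  0.01837751,  0.05934072, -0.03495957, -0.09858145,
        0.06957188]), 'joint_torque': array([ 3.65491906e-04, -5.82710230e+01,  2.93077809e+01,  6.99805051e+00,
        7.07758343e-03, -1.36320973e-04]), 'tcp_pos': array([0.17587976, 0.65118923, 0.23661326]), 'eef_rot': array([ 1.79904914e+02, -7.74121275e-03, -1.51189398e+01]), 'contact_force': array([-0.58534048, -0.03338144, -0.72197275]), 'moment': array([ 0.06067258, -0.01238191, -0.02412798]), 'gripper_force': 0.0, 'gripper_width': 0.08745212826685014}
scene {'camera_matrix': array([[460.9575032 ,   0.        , 325.48184694],
       [  0.        , 460.9575032 , 239.75236326],
       [  0.        ,   0.        ,   1.        ]]), 'rvec': array([ 1.27214599, -2.69739535,  0.4313881 ]), 'tvec': array([0.37475274, 0.49403065, 0.95191469])}
top {'camera_matrix': array([[461.31875073,   0.        , 314.29405139],
       [  0.        , 461.31875073, 242.7653501 ],
       [  0.        ,   0.        ,   1.        ]]), 'rvec': array([ 2.12447705, -2.158381  ,  0.18598809]), 'tvec': array([0.00227629, 0.59964673, 1.20561526])}
```

View pics/top0.png

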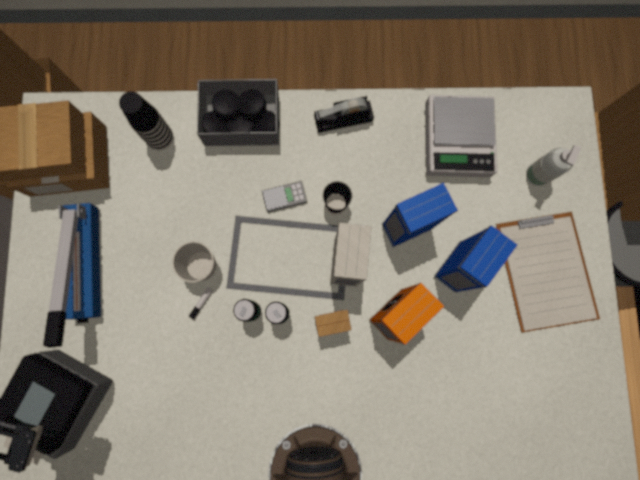

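View pics/scene0.png

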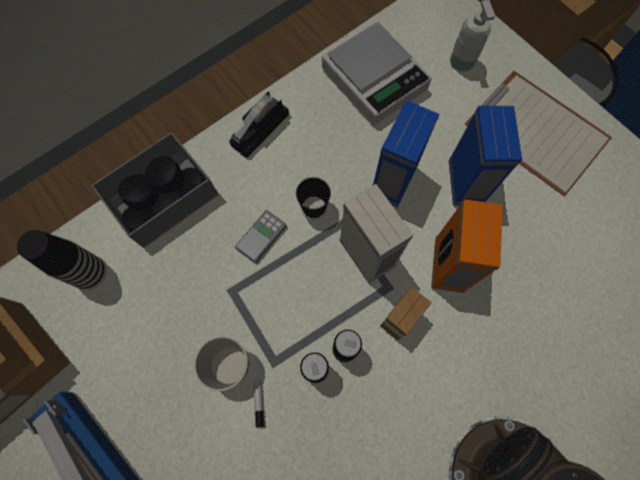

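The top view shows the outline centred near (287,257) and the standing box's top near (352,252). The box is to fall to the image's left (world +y). The scene view agrees: the orange and blue look-alikes stand behind the box, the cans and filter box are on the base side, and the cup and scale are on the far side.

```bash
cat > h.py <<'E'
import numpy as np,cv2
from plant import r,capture,camera_model,job
def ray(cam,uv,z):
    m=camera_model(cam) if isinstance(cam,str) else cam
    R=cv2.Rodrigues(m['rvec'])[0]; c=-R.T@m['tvec'].ravel()
    uv=np.atleast_2d(uv).astype(float)
    d=np.c_[uv,np.ones(len(uv))]@np.linalg.inv(m['camera_matrix']).T@R
    return (c+d*((z-c[2])/d[:,2])[:,None])[:,:2]
E
python3 - <<'E'
from h import *
im=cv2.imread("pics/top0.png"); g=cv2.cvtColor(im,cv2.COLOR_BGR2HSV)
print("tape",g[290,290],g[219,290],g[252,232],"boxtop",g[250,352],"side",g[250,337],"table",g[180,230])
# tape mask
m=((g[...,2]>60)&(g[...,2]<125)&(g[...,1]<50)).astype(np.uint8)
m[:, :222]=0;m[:,350:]=0;m[:208]=0;m[302:]=0
k=cv2.imread("pics/top0.png")[190:330,210:460]
o=k.copy(); o[m[190:330,210:460]>0]=(0,0,255)
cv2.imwrite("pics/crop0.png",cv2.resize(np.hstack([k]),None,fx=3,fy=3,interpolation=cv2.INTER_CUBIC))
def fit(sel):
    ys,xs=np.nonzero(sel*m); p=ray("top",np.c_[xs,ys],0); 
    l=cv2.fitLine(p.astype(np.float32),cv2.DIST_HUBER,0,.01,.01).ravel(); print(len(xs),l); return l
B=lambda x0,x1,y0,y1:(lambda s:(s.__setitem__((slice(y0,y1),slice(x0,x1)),1),s)[1])(np.zeros(m.shape,np.uint8))
T=fit(B(245,325,210,232)); Bo=fit(B(245,325,282,302)); L=fit(B(222,245,225,280))
Z={"can_a":(246,310),"can_b":(276,313)}
for n,p in Z.items(): print(n,ray("top",p,.145))
print("cup",ray("top",(337,195),.092),"filter",ray("top",[(316,318),(348,311),(351,328),(320,335)],.125))
print("orange top",ray("top",[(409,285),(441,308),(404,343),(372,320)],[.24]))
E
```

```text
tape [ 17  18 101] [ 21  28 176] [ 10   8 102] boxtop [ 18  36 177] side [ 19  34 163] table [ 23  28 185]
447 [0.12045527 0.99271876 0.66860706 0.10359367]
463 [0.11259905 0.9936405  0.4769457  0.10773223]
305 [ 0.9935226  -0.11363475  0.5839562   0.21921854]
can_a [[0.41971099 0.16376313]]
can_b [[0.41124577 0.0904621 ]]
cup [[ 0.7209075  -0.06949138]] filter [[ 0.39757527 -0.00739185]
 [ 0.41347505 -0.08746977]
 [ 0.37167475 -0.09372501]
 [ 0.35595281 -0.01656359]]
orange top [[ 0.46789585 -0.21824418]
 [ 0.41504315 -0.28789326]
 [ 0.33936039 -0.20067388]
 [ 0.39097754 -0.13128213]]
```

View pics/crop0.png

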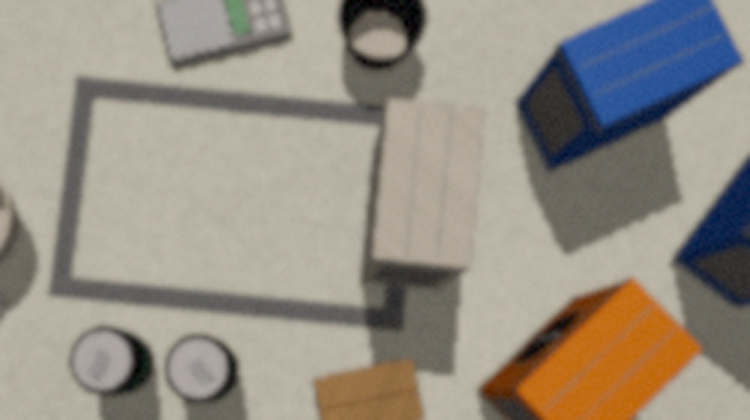

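The crop shows the box top's corners at about (387,98), (486,106), (467,270) and (372,262) in crop pixels, with the cup near its far left corner and the orange box behind it to the lower right.

```bash
cat >> h.py <<'E'
u=np.array([.116,.993]);u/=np.linalg.norm(u); v=np.array([-u[1],u[0]])
pc=(np.array([.6686,.1036])+np.array([.4769,.1077]))/2
pl=np.array([.584,.2192])
O=pc+u*(u@(pl-pc)-.155)
def out(p): d=np.atleast_2d(p)-O; return np.c_[d@u,d@v].round(4)
def wo(x,y): return O+x*u+y*v
E
python3 - <<'E'
from h import *
c=np.array([(387,98),(486,106),(467,270),(372,262)])/3+[210,190]-.33
p=ray("top",c,.24); print("O",O,"yaw",np.degrees(np.arctan2(u[1],u[0])));print(p,out(p),out(p.mean(0)))
print([np.linalg.norm(p[i]-p[i-1]).round(3) for i in range(4)])
e=(p[0]-p[1])/2+(p[3]-p[2])/2; print("box yaw rel",np.degrees(np.arctan2(e@v,e@u)))
for n,z,pts in [("orange",.24,[(632,281),(700,347)]),("orangeleft",.24,[(482,388)]),("orangelow",.0,[(482,388)]),("blue",.24,[(561,42),(603,124)]),("blue0",0,[(520,102),(550,168)]),("filter",.125,[(315,380),(413,362),(424,420)]),("can",.145,[(200,367),(103,360)]),("cup",.092,[(382,20)])]:
    q=ray("top",np.array(pts)/3+[210,190],z); print(n,q.round(3).tolist(),out(q).tolist())
E
```

```text
O [0.56800308 0.06501471] yaw 83.33703637252897
[[ 0.61538735 -0.06218989]
 [ 0.60796307 -0.13852231]
 [ 0.48156116 -0.11945952]
 [ 0.48876027 -0.0476305 ]] [[-0.1208 -0.0618]
 [-0.1975 -0.0633]
 [-0.1933  0.0645]
 [-0.1211  0.0656]] [[-0.1582  0.0012]]
[np.float64(0.127), np.float64(0.077), np.float64(0.128), np.float64(0.072)]
box yaw rel 1.0261824757529578
orange [[0.47, -0.245], [0.42, -0.293]] [[-0.3192, 0.0609], [-0.3732, 0.1052]]
orangeleft [[0.393, -0.128]] [[-0.2124, 0.1519]]
orangelow [[0.392, -0.16]] [[-0.2435, 0.1492]]
blue [[0.657, -0.2], [0.592, -0.229]] [[-0.2525, -0.1192], [-0.2893, -0.0577]]
blue0 [[0.659, -0.205], [0.595, -0.231]] [[-0.2581, -0.1216], [-0.2911, -0.0612]]
filter [[0.401, -0.005], [0.414, -0.087], [0.367, -0.094]] [[-0.0889, 0.1579], [-0.1685, 0.1351], [-0.1817, 0.1814]]
can [[0.413, 0.089], [0.42, 0.168]] [[0.0056, 0.1569], [0.0849, 0.1592]]
cup [[0.716, -0.07]] [[-0.1172, -0.163]]
```

```bash
cat >> h.py <<'E'
def mv(xyz,yaw):
    s=r.get_state(); p=s['tcp_pos']; y=np.radians(s['eef_rot'][2]); d=np.array(xyz)-p
    x=np.array([np.cos(y),np.sin(y)]); t=np.array([np.sin(y),-np.cos(y)])
    turn=-((yaw-s['eef_rot'][2]+180)%360-180)
    print("t",round(s['time_s'],2),"tcp",p.round(4),"yaw",s['eef_rot'][2].round(2),"F",s['contact_force'].round(1)," row:",np.round([d[:2]@x/.12,d[:2]@t/.12,-d[2]/.12,turn/360],3),"dist",np.linalg.norm(d).round(3))
E
python3 - <<'E'
from h import *
print(wo(-.235,.001)); mv([.42,.45,.33],-96.7); 
E
```

```text
[ 0.53974308 -0.16828203]
t 0.1 tcp [0.1759 0.6512 0.2367] yaw -15.12 F [ 1.1  0.1 -0.5]  row: [ 2.401  1.088 -0.777  0.227] dist 0.33
```

Emit:
{"fn": "drive_tool", "kwargs": {"increments": [[[0,1,0.45,-0.78,0.13],[0,1,0.45,-0.78,0.13],[0,1,0.45,-0.78,0.13],[0,1,0.45,-0.78,0.13],[0,1,0.45,-0.78,0.13]]]}}

```text
time_s: 0.72
tcp_pos: [0.2782, 0.5677, 0.3313]
eef_rot: [180.0, 0.0, -62.2]
contact_force: [-1.0, -0.7, -0.1]
gripper_width: 0.0458
gripper_force: 0.0
```

```bash
python3 - <<'E'
from h import *
mv([.54,-.168,.33],-96.7); print(r.get_state()['joints'].round(1))
E
```

```text
t 0.72 tcp [0.2782 0.5677 0.3313] yaw -62.2 F [-1.  -0.7 -0.1]  row: [6.441 0.929 0.011 0.096] dist 0.781
[ 81.5  14.1   3.7  -0.  -79.6 -53.7]
```

Emit:
{"fn": "drive_tool", "kwargs": {"increments": [[[0,1,0.15,0,0.096],[0,1,0.15,0,0.096],[0,1,0.15,0,0.096],[0,1,0.15,0,0.096]]]}}

```text
time_s: 1.23
tcp_pos: [0.3186, 0.4529, 0.3314]
eef_rot: [180.0, 0.0, -96.7]
contact_force: [-0.1, 0.1, -0.8]
gripper_width: 0.0438
gripper_force: 0.0
```

```bash
python3 - <<'E'
from h import *
mv([.54,-.168,.33],-96.7)
E
```

```text
t 1.23 tcp [0.3186 0.4529 0.3314] yaw -96.73 F [-0.1  0.1 -0.8]  row: [ 4.922 -2.439  0.011 -0.   ] dist 0.659
```

Emit:
{"fn": "drive_tool", "kwargs": {"increments": [[[0,1,-0.6,0,0],[0,1,-0.6,0,0],[0,1,-0.6,0,0]]]}}

```text
time_s: 1.6
tcp_pos: [0.377, 0.3238, 0.3314]
eef_rot: [-180.0, 0.0, -96.6]
contact_force: [-1.0, 1.1, 0.6]
gripper_width: 0.0437
gripper_force: 0.0
```

Emit:
{"fn": "drive_tool", "kwargs": {"increments": [[[0,1,-0.6,0,0],[0,1,-0.6,0,0],[0,1,-0.6,0,0]]]}}

```text
time_s: 1.98
tcp_pos: [0.4351, 0.1969, 0.3311]
eef_rot: [180.0, -0.0, -96.6]
contact_force: [0.9, 0.8, -0.8]
gripper_width: 0.0438
gripper_force: 0.0
```

Emit:
{"fn": "drive_tool", "kwargs": {"increments": [[[0,1,-0.6,0,0],[0,1,-0.6,0,0],[0,1,-0.6,0,0]]]}}

```text
time_s: 2.35
tcp_pos: [0.4932, 0.0698, 0.3307]
eef_rot: [180.0, -0.0, -96.6]
contact_force: [0.2, 0.5, -0.1]
gripper_width: 0.0438
gripper_force: 0.0
```

Emit:
{"fn": "drive_tool", "kwargs": {"increments": [[[0,1,-0.5,0,0],[0,1,-0.5,0,0],[0,1,-0.5,0,0]]]}}

```text
time_s: 2.72
tcp_pos: [0.5393, -0.0561, 0.3302]
eef_rot: [179.9, -0.0, -96.7]
contact_force: [-0.1, -0.5, -0.1]
gripper_width: 0.0439
gripper_force: 0.0
```

Emit:
{"fn": "drive_tool", "kwargs": {"increments": [[[0,0.92,-0.14,0,0],[0,0.92,-0.14,0,0],[0,0.92,-0.14,0,0],[0,0.92,-0.14,0,0]]]}}

```text
time_s: 3.22
tcp_pos: [0.543, -0.1647, 0.3308]
eef_rot: [180.0, 0.0, -96.5]
contact_force: [-0.3, 1.3, 0.4]
gripper_width: 0.0441
gripper_force: 0.0
```

```bash
python3 - <<'E'
from h import *
mv([.54,-.168,.205],-96.7); print(out(r.get_state()['tcp_pos'][:2]))
cv2.imwrite("pics/w1.png",capture("wrist")[:,:,::-1])
E
```

```text
t 3.23 tcp [ 0.543  -0.1647  0.3308] yaw -96.46 F [-0.3  1.3  0.4]  row: [3.000e-02 2.200e-02 1.049e+00 1.000e-03] dist 0.126
[[-0.2311 -0.0018]]
```

View pics/w1.png

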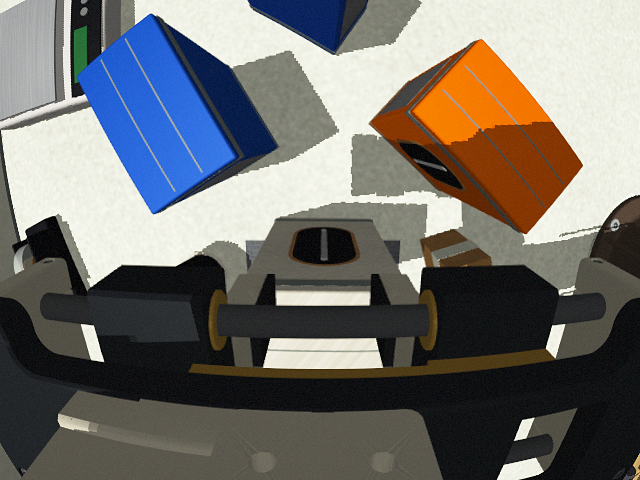

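The wrist view shows the box's opening face centred at (324,245) between the fingers, with clear table behind it and the blue and orange boxes well off. I'll descend next.

Emit:
{"fn": "drive_tool", "kwargs": {"increments": [[[0,0.05,0.02,0.4,0],[0,0.05,0.02,0.7,0],[0,0.05,0.02,1,0],[0,0.05,0.02,1,0],[0,0.05,0.02,1,0]]]}}

```text
time_s: 3.9
tcp_pos: [0.5408, -0.1708, 0.2128]
eef_rot: [-179.9, -0.0, -96.4]
contact_force: [-0.6, -0.1, 0.5]
gripper_width: 0.0439
gripper_force: 0.0
```

```bash
python3 - <<'E'
from h import *
mv([.54,-.168,.205],-96.7); print(out(r.get_state()['tcp_pos'][:2]))
cv2.imwrite("pics/t1.png",cv2.resize(capture("scene")[150:330,300:540,::-1],None,fx=3,fy=3))
E
```

```text
t 3.9 tcp [ 0.5408 -0.1708  0.2128] yaw -96.37 F [-0.6 -0.1  0.5]  row: [-0.022  0.009  0.065  0.001] dist 0.008
[[-0.2374 -0.0003]]
```

View pics/t1.png

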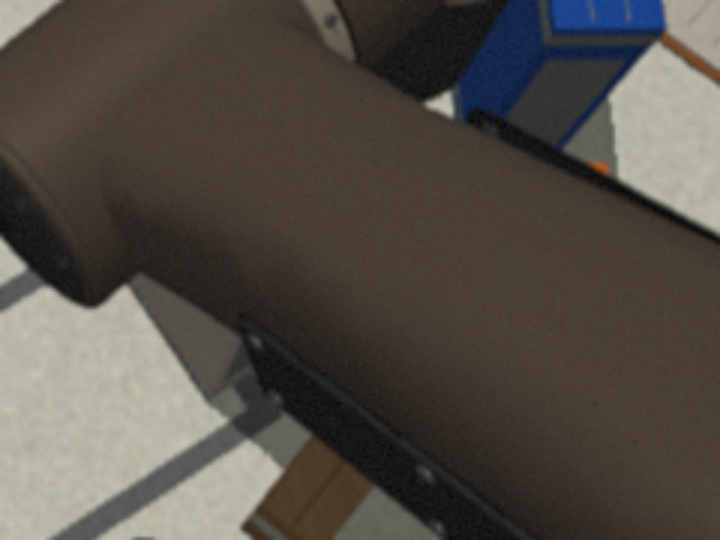

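The arm hides the box in this view, so I'll advance slowly and go by the force reading.

Emit:
{"fn": "drive_tool", "kwargs": {"increments": [[[0,-0.06,0,0,0],[0,-0.12,0,0,0],[0,-0.16,0,0,0],[0,-0.19,0,0,0],[0,-0.22,0,0,0]]]}}

```text
time_s: 4.58
tcp_pos: [0.5427, -0.145, 0.2111]
eef_rot: [180.0, -0.0, -96.5]
contact_force: [-0.9, -0.1, -0.5]
gripper_width: 0.0443
gripper_force: 0.0
```

Emit:
{"fn": "drive_tool", "kwargs": {"increments": [[[0,-0.03,0,0,0],[0,-0.06,0,0,0],[0,-0.09,0,0,0],[0,-0.12,0,0,0],[0,-0.15,0,0,0]]]}}

```text
time_s: 5.2
tcp_pos: [0.5447, -0.1272, 0.2112]
eef_rot: [-180.0, -0.0, -96.5]
contact_force: [-0.0, -0.2, 0.9]
gripper_width: 0.0438
gripper_force: 0.5
```

Emit:
{"fn": "drive_tool", "kwargs": {"increments": [[[0,-0.03,0,0,0],[0,-0.06,0,0,0],[0,-0.09,0,0,0],[0,-0.12,0,0,0],[0,-0.15,0,0,0]]]}}

```text
time_s: 5.82
tcp_pos: [0.5468, -0.1092, 0.2111]
eef_rot: [180.0, 0.0, -96.5]
contact_force: [-0.6, -1.2, -0.6]
gripper_width: 0.0436
gripper_force: 0.3
```

```bash
python3 - <<'E'
from h import *
print(out(r.get_state()['tcp_pos'][:2]))
cv2.imwrite("pics/w2.png",capture("wrist")[:,:,::-1])
E
```

```text
[[-0.1755  0.0009]]
```

View pics/w2.png

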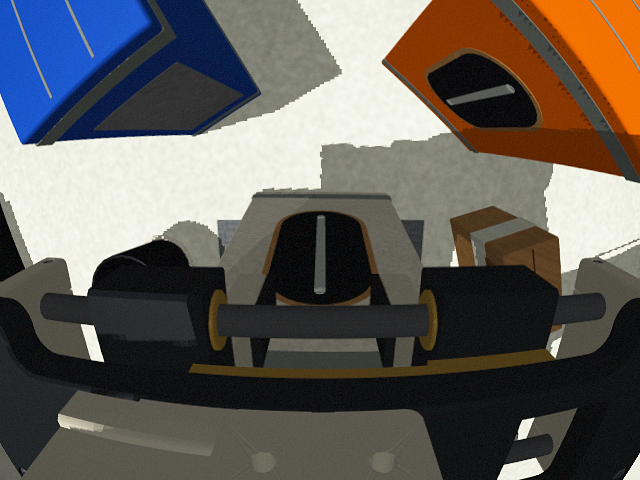

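The box is tilting evenly between the fingers, with its foot edge near row 195. I'll keep pushing.

Emit:
{"fn": "drive_tool", "kwargs": {"increments": [[[0,-0.03,0,0,0],[0,-0.06,0,0,0],[0,-0.09,0,0,0],[0,-0.12,0,0,0],[0,-0.15,0,0,0]]]}}

```text
time_s: 6.5
tcp_pos: [0.5488, -0.0913, 0.2111]
eef_rot: [180.0, 0.0, -96.5]
contact_force: [-0.8, -0.5, -0.5]
gripper_width: 0.0439
gripper_force: 0.1
```

Emit:
{"fn": "drive_tool", "kwargs": {"increments": [[[0,-0.03,0,0,0],[0,-0.06,0,0,0],[0,-0.09,0,0,0],[0,-0.12,0,0,0],[0,-0.15,0,0,0]]]}}

```text
time_s: 7.12
tcp_pos: [0.5508, -0.0735, 0.2111]
eef_rot: [180.0, -0.0, -96.5]
contact_force: [-0.5, 0.4, 0.1]
gripper_width: 0.0438
gripper_force: 0.0
```

```bash
python3 - <<'E'
from h import *
print(out(r.get_state()['tcp_pos'][:2]))
cv2.imwrite("pics/w3.png",capture("wrist")[:,:,::-1])
E
```

```text
[[-0.1395  0.001 ]]
```

View pics/w3.png

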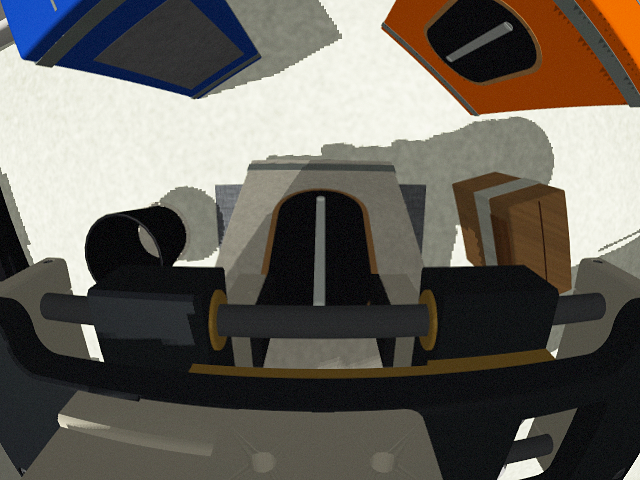

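It is near the tipping point, with the foot still straddling the near tape. I'll push a little further, then hold.

Emit:
{"fn": "drive_tool", "kwargs": {"increments": [[[0,-0.03,0,0,0],[0,-0.06,0,0,0],[0,-0.09,0,0,0],[0,-0.12,0,0,0],[0,-0.15,0,0,0]]]}}

```text
time_s: 7.8
tcp_pos: [0.5528, -0.0556, 0.2112]
eef_rot: [-180.0, -0.0, -96.5]
contact_force: [-0.0, 0.3, -0.2]
gripper_width: 0.0441
gripper_force: 0.0
```

Emit:
{"fn": "drive_tool", "kwargs": {"increments": [[[0,-0.02,0,0,0],[0,-0.04,0,0,0],[0,-0.04,0,0,0],[0,-0.04,0,0,0],[0,-0.04,0,0,0]]]}}

```text
time_s: 8.43
tcp_pos: [0.5533, -0.0512, 0.2111]
eef_rot: [180.0, -0.0, -96.5]
contact_force: [-0.1, 0.4, 0.1]
gripper_width: 0.0436
gripper_force: 0.0
```

```bash
python3 - <<'E'
from h import *
print(out(r.get_state()['tcp_pos'][:2]))
cv2.imwrite("pics/w4.png",capture("wrist")[:,:,::-1])
E
```

```text
[[-0.1171  0.0011]]
```

View pics/w4.png

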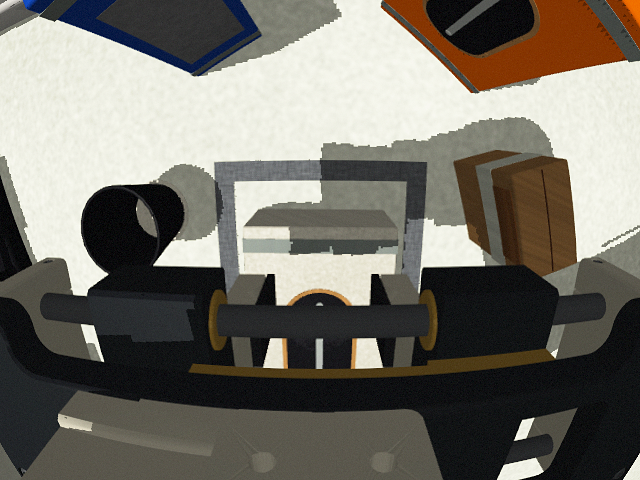

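The box has fallen flat with its opening up. Its foot edge is near row 237 and the tape's inner edge near row 180. I'll clear the arm and measure from above.

Emit:
{"fn": "drive_tool", "kwargs": {"increments": [[[0,0,0,-1,0],[0,0,0,-1,0],[0,0,0,-1,0],[0,0,0,-1,0]]]}}

```text
time_s: 8.98
tcp_pos: [0.5531, -0.051, 0.3309]
eef_rot: [180.0, 0.0, -96.5]
contact_force: [0.3, -0.5, -0.4]
gripper_width: 0.0442
gripper_force: 0.0
```

Emit:
{"fn": "drive_tool", "kwargs": {"increments": [[[0,1,0,0,0],[0,1,0,0,0],[0,1,0,0,0]]]}}

```text
time_s: 9.35
tcp_pos: [0.5384, -0.1733, 0.3292]
eef_rot: [179.8, -0.0, -96.7]
contact_force: [0.6, 0.9, -0.0]
gripper_width: 0.0439
gripper_force: 0.0
```

Emit:
{"fn": "drive_tool", "kwargs": {"increments": [[[0,1,0,0,0],[0,1,0,0,0],[0,1,0,0,0]]]}}

```text
time_s: 9.72
tcp_pos: [0.5252, -0.2919, 0.329]
eef_rot: [179.8, 0.0, -96.7]
contact_force: [-0.4, 0.3, -0.3]
gripper_width: 0.0439
gripper_force: 0.0
```

Emit:
{"fn": "drive_tool", "kwargs": {"increments": [[[0,1,0,0,0],[0,1,0,0,0],[0,1,0,0,0]]]}}

```text
time_s: 10.1
tcp_pos: [0.512, -0.4106, 0.3286]
eef_rot: [179.8, 0.1, -96.7]
contact_force: [0.3, 0.1, -0.0]
gripper_width: 0.0438
gripper_force: 0.0
```

```bash
python3 - <<'E'
from h import *
mv([.5,-.4,.33],-96.7)
im=capture("top")[:,:,::-1]; cv2.imwrite("pics/top2.png",im)
cv2.imwrite("pics/crop2.png",cv2.resize(im[180:330,200:400],None,fx=4,fy=4,interpolation=cv2.INTER_CUBIC))
E
```

```text
t 10.1 tcp [ 0.512  -0.4106  0.3286] yaw -96.65 F [ 0.3  0.1 -0. ]  row: [-0.076  0.11  -0.011  0.   ] dist 0.016
```

View pics/crop2.png

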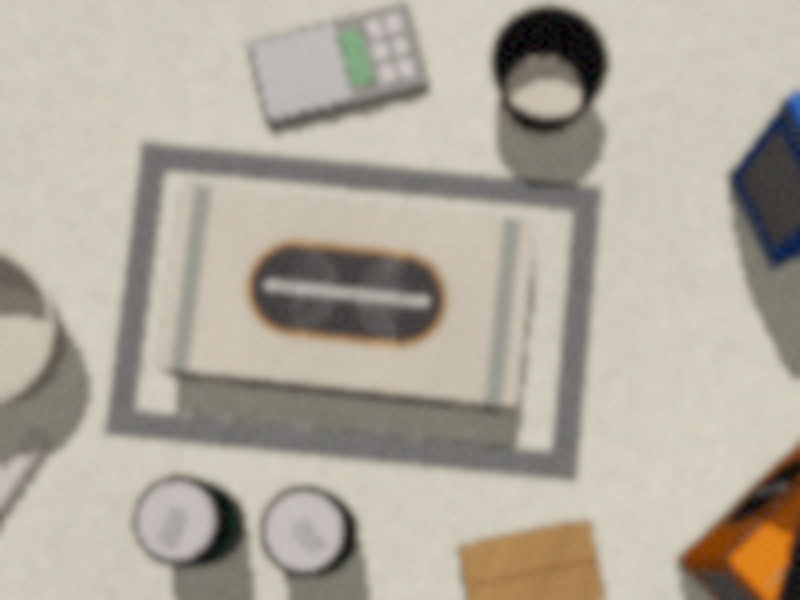

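The crop shows the box flat with its opening up, and all of it inside the tape. Its top corners are near (180,182), (535,215), (518,407) and (160,370). I'll check these in numbers.

```bash
python3 - <<'E'
from h import *
p=ray("top",np.array([(180,182),(535,215),(518,407),(160,370)])/4+[200,180]-.4,.075); print(out(p).tolist(),[np.linalg.norm(p[i]-p[i-1]).round(3) for i in range(4)])
a=cv2.imread("pics/top0.png");b=cv2.imread("pics/top2.png")
print("bystander shift",[cv2.phaseCorrelate(*[np.float32(cv2.cvtColor(i,cv2.COLOR_BGR2GRAY)[y0:y1,x0:x1]) for i in(a,b)])[0] for x0,x1,y0,y1 in[(255,310,175,213),(318,354,178,214),(230,292,296,330),(312,352,308,340),(170,218,238,325)]])
E
```

```text
[[0.122, -0.0643], [-0.1164, -0.066], [-0.1172, 0.0628], [0.1194, 0.0622]] [np.float64(0.126), np.float64(0.238), np.float64(0.129), np.float64(0.237)]
bystander shift [(0.06965567831480257, -0.011218006422570426), (0.03221808324803632, -0.017385774000629795), (-0.04760595586343186, -0.007366797712343498), (0.42862565874212777, -0.32725980631541773), (-0.05074912019180289, -0.0056149487050305424)]
```

The corners lie within ±0.122 and ±0.066 m, well inside the limits. The bystanders have not moved, and the arm is clear.

```bash
python3 -c "
from plant import job
print(job.close_job())"
```

```text
the job is handed in; nothing more can be done
None
```

The glove box lies flat with its opening up, wholly inside the taped outline by my top-view measurement (corners within ±0.122 m by ±0.066 m); the bystanders I checked hadn't moved, and the job is handed in, though no verdict was returned.

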